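Clamp a lead strip in the bonder's work holder, knobs crosswise in two passes

TASK

Push the lead strip carrier by its black tab fully home against the rear stop of the work holder, then clamp it evenly with the four wing knobs, clockwise, in two passes. Work crosswise: in each pass, first tighten one knob and the one diagonally opposite, then the other two; in the first pass turn each knob only to about half way, and when all four are there turn each fully home to its stop. Leave the things standing round the holder where they are.

Things in the scene. Friction and masses are not known exactly. Their poses are not given: they have to be found in the camera images.
- workholder: Wire bonder's work holder, fixed to the table: dark grey base 136 (its x) by 204 (its y) by 12 mm, with a light grey clamp plate on top (124 by 196 mm, three windows) and a black wing knob on a short spring near each corner. Origin: centre of its underside, on the table. x points away from the robot at yaw 0 (it stands turned by up to 25 degrees), y left. Diagonal pairs: knob_a with knob_c, knob_b with knob_d.
- bed (a point): Middle of the grey bed the carrier lies on, 32 mm above the table, above the holder's origin. The carrier slides along holder +x, under the clamp plate, between two end guides to a fixed rear stop. In front of holder x = -18 mm the middle of bed and plate is cut out (y -28 to +28 mm) down to the base (12 mm above the table), so that a finger can get behind the carrier's tab.
- carrier_mid (a point): Centre of the lead strip carrier, a loose pale bar 30 mm (its x) by 90 mm (its y) by 6 mm high on the bed under the clamp plate, this point 35 mm above the table; axes parallel to the holder's. It starts 10 to 22 mm short of home (holder x -22 to -10 mm) and slides easily (under 1 N). Home against the rear stop this point lies at holder x = 0.
- carrier_tab (a point): Middle of the front (-x) face of the carrier's black tab: 16 mm wide in y, 8 mm deep, 9 mm high (32 to 41 mm above the table), 23 mm in front of the carrier's centre. A closed gripper's fingertips can push it along holder +x. Home it lies at holder x = -23 mm.
- knob_a_grip (a point): Centre of the wing of the near left (holder x -45, y +72 mm) knob, on its vertical axis, 78 mm above the table when backed off, 3 mm lower when home. The wing is 44 mm long, 12 mm thick and 20 mm high (10 mm above and below this point), on a round hub up to 22 mm wide. The point's x axis runs along the wing to the end with the white line; z up.
- knob_a (a joint): Angle of the near left (holder x -45, y +72 mm) knob, rad: 0 backed off, rising clockwise seen from above, 2.0 fully home on its solid stop. Starts at 0 to 0.4. Turns against about 0.15 N m of friction and stays where left. Home, the white line on the wing points at the black line engraved on the clamp plate beside it (along holder y, towards the holder's middle).
- knob_b_grip (a point): Centre of the wing of the near right (x -45, y -72 mm) knob, on its vertical axis, 78 mm above the table when backed off, 3 mm lower when home. The wing is 44 mm long, 12 mm thick and 20 mm high (10 mm above and below this point), on a round hub up to 22 mm wide. The point's x axis runs along the wing to the end with the white line; z up.
- knob_b (a joint): Angle of the near right (x -45, y -72 mm) knob, rad: 0 backed off, rising clockwise seen from above, 2.0 fully home on its solid stop. Starts at 0 to 0.4. Turns against about 0.15 N m of friction and stays where left. Home, the white line on the wing points at the black line engraved on the clamp plate beside it (along holder y, towards the holder's middle).
- knob_c_grip (a point): Centre of the wing of the far right (x +45, y -72 mm) knob, on its vertical axis, 78 mm above the table when backed off, 3 mm lower when home. The wing is 44 mm long, 12 mm thick and 20 mm high (10 mm above and below this point), on a round hub up to 22 mm wide. The point's x axis runs along the wing to the end with the white line; z up.
- knob_c (a joint): Angle of the far right (x +45, y -72 mm) knob, rad: 0 backed off, rising clockwise seen from above, 2.0 fully home on its solid stop. Starts at 0 to 0.4. Turns against about 0.15 N m of friction and stays where left. Home, the white line on the wing points at the black line engraved on the clamp plate beside it (along holder y, towards the holder's middle).
- knob_d_grip (a point): Centre of the wing of the far left (x +45, y +72 mm) knob, on its vertical axis, 78 mm above the table when backed off, 3 mm lower when home. The wing is 44 mm long, 12 mm thick and 20 mm high (10 mm above and below this point), on a round hub up to 22 mm wide. The point's x axis runs along the wing to the end with the white line; z up.
- knob_d (a joint): Angle of the far left (x +45, y +72 mm) knob, rad: 0 backed off, rising clockwise seen from above, 2.0 fully home on its solid stop. Starts at 0 to 0.4. Turns against about 0.15 N m of friction and stays where left. Home, the white line on the wing points at the black line engraved on the clamp plate beside it (along holder y, towards the holder's middle).
- setup_block_mid (a point): Height setting block, steel, 28 x 40 x 18 mm with a short round post, standing beside the holder; bystander. Point: centre of the block.
- chip_pack_mid (a point): Black chip box with a clear lid, 50 x 50 x 14 mm, lying in front of the holder; bystander. Point: its centre.
- clip_box_mid (a point): Blue box with a clear lid, 44 x 70 x 30 mm, standing beside the holder; bystander. Point: its centre.
Not all that is in view belongs to the job. There is more than one size of the part that bears carrier_mid; the job needs the larger.

How it is judged:
By the outcome, as a careful person would: the job done as asked, in the order asked, and still so for the second after the job is handed in, with the robot touching nothing.
It also fails if it takes over 72 s, if anything falls off the work surface, if the arm or the gripper's body presses on something with over 40 N, if the wrist force passes 120 N, or if a joint passes its speed limit or range.

ROBOT

A 6-joint arm with a two-finger parallel gripper is mounted at the origin on the work surface; the furniture and walls round the work are solid. World frame = base frame: x ahead of the robot, y to its left, z up, the work surface at z = 0. Lengths are in m, angles in rad, forces in N, time in s.
With the tool pointing down it reaches from about 0.3 to 0.775 m from the base axis. Payload 14.6 kg.
Tool frame: the origin (TCP) lies on the centre line of the jaws, within the pads' length; the fingertips stand 19 mm ahead of it and the grasp point (between the pads) is the TCP; y points along the fingers, z is the direction in which the jaws open and shut, and the axes are right-handed (so a half turn about y gives the same grasp; the last joint's range is limited). The gripper opens to 85 mm and grips with 20 to 120 N. Pads are 22 mm wide; open, the fingers measure 114 mm over their backs; the gripper's body (76 mm by 85 mm) begins 54 mm behind the grasp point. The pads swing forward as they close: fully open they stand 13 mm farther back than shut.
Start: joints at [-1.353, 0.3, 1.521, -0, 1.321, -0.067], TCP at [0.155, -0.528, 0.25] pointing down, gripper open.
Joint ranges: [-3.03, 3.03], [-0.79, 2.21], [0.23, 2.52], [-1.04, 4.18], [0, 3.07], [-2.55, 2.55]. Speed limits (rad/s): [2.22, 2.22, 2.57, 3.14, 3.14, 3.14].

INTERFACE

Orientations are given as a unit quaternion [x, y, z, w].
In Python, from station import r gives the robot as it stands.
- The arm moves only by the shell command python3 -m creep 'ROWS'. ROWS is JSON, a list of rows, each a list of 5 numbers: the finger opening in mm, from 0 to 85.4, then the shift along the tool's x, y, z in mm, then the turn about the tool's y in rad. A call has exactly 8 rows; each row is the pose to reach, as a shift and turn from the pose measured when the call began, along the tool's axes at that moment; what a row does not reach only later rows make up. A row lasts 1/10 s, in which the tool goes at most 50 mm and 8.59 degrees, less where a joint would pass 70% of its speed; a pose out of reach is approached as far as the arm can. A call with a gripper value outside its range is refused whole. The fingers move at their own pace and stop on an object; the grip force is fixed at half the most. Time passes only in rows, so rows that repeat a pose let the fingers close, or fill a call up. It gives the time, the measured TCP pose, the force and the opening at its end, in the units of the state.
- r.get_state(): the state, without advancing time (a new reading comes with each control period).
- r.grab_frame(name): name is "scene" or "side" or "wrist"; returns a dict with "pixels" (480x640x3 uint8, red, green, blue), "range_z" (480x640 float32, m along the optical axis (not along the pixel's ray), 0 where there is no reading), "fx", "fy", "cx", "cy" (pixels), "R" (3x3) and "t" (3): a world point X has camera coordinates R X + t. Camera axes: x right, y down, z forward; pixel columns grow to the right and rows downward; lengths in m; the calibration is good to about 2 mm. A picture is of the moment at which its call begins.
- r.sign_off(): hands the job in, once; it reports no verdict.
The state is a dict: "t": time; "joint_pos": joint angles; "dq": joint speeds; "joint_efforts": joint torques, N m; "tool_pos": TCP position; "eef_rot": TCP orientation; "contact_force": force on the tool from outside, world axes, zero at the start; "torque": the same for the moment, N m; "width": finger opening in m.
Only numpy, scipy, OpenCV 4.12 (cv2) and the standard library are available. Lean on these libraries where they do the work, as an engineer would, in place of code of your own. Each camera call takes 0.05 s, during which the arm holds its last target. There are 200 camera calls.

## Working session

There is one attempt and no reset: what is moved stays moved. The work goes in short steps, Python scripts to look and compute and a shell command to move; the robot and the scene stay as the last step left them, time stands still between calls to the robot, and variables do not carry over. Pictures are saved under pics/ and viewed, about 8 in all and at most 12, crops included, and the job is handed in when it is done.

```bash
mkdir -p pics; ls
python3 - <<'E'
from station import r
import cv2,numpy as np
s=r.get_state();print({k:np.round(v,3).tolist() for k,v in s.items()})
for n in("scene","side"):
    f=r.grab_frame(n);cv2.imwrite(f"pics/{n}0.png",f["pixels"][:,:,::-1]);np.savez(f"pics/{n}0.npz",**f)
    print(n,f["fx"],f["cx"],f["cy"],np.round(f["R"],3).tolist(),f["t"])
E
```

```text
pics
{'t': 0.0, 'joint_pos': [-1.353, 0.3, 1.522, 0.0, 1.321, -0.067], 'dq': [0.001, -0.001, -0.003, -0.0, -0.001, -0.0], 'joint_efforts': [-0.005, -54.351, -36.179, -0.0, 0.004, 0.0], 'tool_pos': [0.154, -0.528, 0.25], 'eef_rot': [-0.1, 0.7, -0.7, 0.1], 'contact_force': [-0.616, -0.453, 0.503], 'torque': [-0.031, -0.059, -0.026], 'width': 0.085}
scene 610.0815431020434 309.67021472814105 237.80257757981494 [[-0.838, -0.546, -0.016], [-0.384, 0.609, -0.694], [0.389, -0.575, -0.72]] [0.44290048 0.33505047 0.89340822]
side 554.7528533118339 317.60930906407606 235.016178551543 [[-0.903, -0.43, 0.0], [-0.248, 0.52, -0.817], [0.352, -0.738, -0.576]] [0.45471346 0.25725526 0.74495213]
```

View pics/scene0.png

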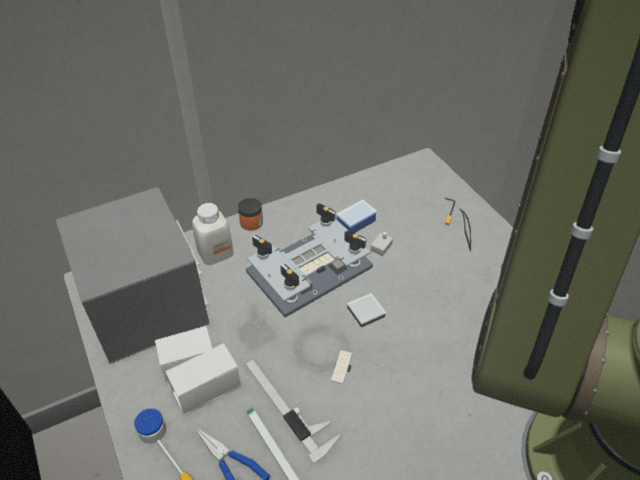

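The scene shows the holder around (308,262): knob a at about (289,277), b (354,240), c (326,214) and d (262,247). The smaller decoy carrier lies on the table at (342,366). I'll deproject these points for a rough pose and look closer.

```bash
cat > h.py <<'E'
import numpy as np,cv2
from station import r
from scipy.spatial.transform import Rotation as Ro
def grab(n,name):
    f=r.grab_frame(n);np.savez(f"pics/{name}.npz",**f);cv2.imwrite(f"pics/{name}.png",f["pixels"][:,:,::-1]);return f
def load(name): return dict(np.load(f"pics/{name}.npz"))
def cloud(f):
    v,u=np.mgrid[:480,:640];z=f["range_z"]
    P=np.stack([(u-f["cx"])/f["fx"]*z,(v-f["cy"])/f["fy"]*z,z],-1)
    return (P-f["t"])@f["R"]
def atz(f,u,v,z):   # pixel ray meets plane z
    d=np.array([(u-f["cx"])/f["fx"],(v-f["cy"])/f["fy"],1])@f["R"];c=-f["t"]@f["R"]
    return c+d*(z-c[2])/d[2]
def proj(f,X):
    c=np.asarray(X)@f["R"].T+f["t"];return np.stack([c[...,0]/c[...,2]*f["fx"]+f["cx"],c[...,1]/c[...,2]*f["fy"]+f["cy"]],-1)
E
python3 - <<'E'
from h import *
for n in("scene0","side0"):
    f=load(n);P=cloud(f)
    if n=="scene0":
        for u,v in[(289,277),(354,240),(326,214),(262,247),(342,366)]:print(u,v,atz(f,u,v,.08).round(3),P[v,u].round(3))
    m=(P[...,2]>.07)&(P[...,2]<.1)&(P[...,0]>.2)&(P[...,0]<.8)&(abs(P[...,1])<.5)&(f["range_z"]>0)
    k,l,st,c=cv2.connectedComponentsWithStats(m.astype(np.uint8))
    for i in range(1,k):
        if st[i,4]>15:print(n,c[i].round(),st[i,4],np.median(P[l==i],0).round(3))
f=load("scene0")
cv2.imwrite("pics/c1.png",cv2.resize(f["pixels"][190:340,230:410,::-1],None,fx=4,fy=4,interpolation=cv2.INTER_CUBIC))
E
```

```text
289 277 [0.565 0.008 0.08 ] [0.564 0.008 0.081]
354 240 [ 0.515 -0.128  0.08 ] [ 0.516 -0.131  0.077]
326 214 [ 0.594 -0.159  0.08 ] [ 0.595 -0.16   0.079]
262 247 [ 0.646 -0.025  0.08 ] [ 0.647 -0.026  0.079]
342 366 [0.397 0.111 0.08 ] [0.419 0.069 0.005]
scene0 [328. 104.] 308 [ 0.781 -0.469  0.085]
scene0 [325. 211.] 219 [ 0.597 -0.161  0.085]
scene0 [210. 228.] 643 [ 0.749 -0.005  0.088]
scene0 [187. 243.] 62 [0.768 0.039 0.081]
scene0 [355. 239.] 244 [ 0.514 -0.129  0.084]
scene0 [262. 244.] 227 [ 0.649 -0.028  0.085]
scene0 [289. 274.] 228 [0.566 0.005 0.086]
scene0 [149. 314.] 1349 [0.711 0.199 0.085]
side0 [297. 130.] 307 [ 0.782 -0.466  0.085]
side0 [309. 213.] 228 [ 0.598 -0.159  0.082]
side0 [189. 234.] 710 [ 0.749 -0.002  0.087]
side0 [344. 233.] 275 [ 0.514 -0.126  0.082]
side0 [247. 244.] 267 [ 0.651 -0.025  0.083]
side0 [280. 268.] 283 [0.566 0.007 0.084]
side0 [125. 317.] 2094 [0.713 0.205 0.085]
```

View pics/c1.png

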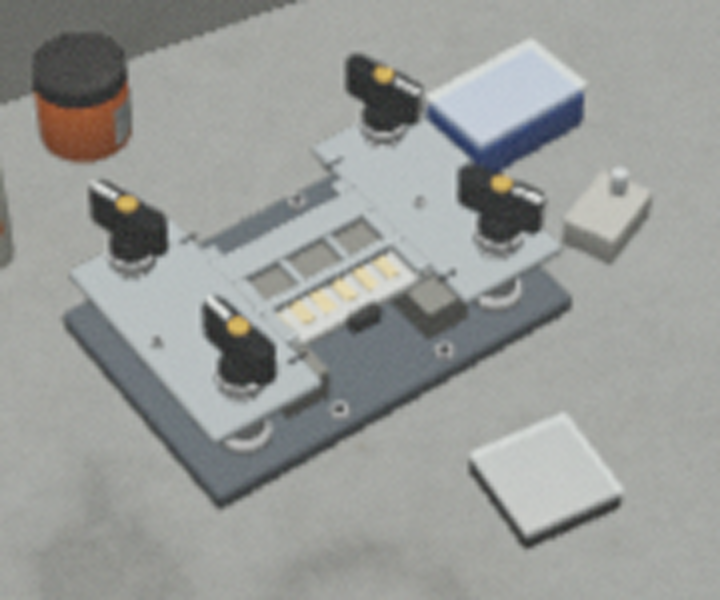

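```bash
cat >> h.py <<'E'
def move(target,yaw=None):
    """shift in tool axes (mm) to target and turn about tool y so that tool x points along yaw (world)"""
    s=r.get_state();T=Ro.from_quat(s["eef_rot"]);d=T.inv().apply(np.array(target)-s["tool_pos"])*1000
    x=T.as_matrix()[:,0];y0=np.arctan2(x[1],x[0])
    out=[d.round(1).tolist()]
    if yaw is not None:
        a=(y0-yaw+np.pi)%(2*np.pi)-np.pi
        out+=["turn",round(a,3),"or",round(a-np.sign(a)*np.pi,3)]
    return out
def st():
    s=r.get_state();M=Ro.from_quat(s["eef_rot"]).as_matrix()
    return "t",round(s["t"],2),"pos",np.round(s["tool_pos"],4),"xyaw",round(float(np.degrees(np.arctan2(M[1,0],M[0,0]))),1),"down",M[:,1].round(3),"q",np.round(s["joint_pos"],2),"F",np.round(s["contact_force"],1),"Tz",np.round(s["torque"],2),"w",round(s["width"],4)
E
python3 - <<'E'
from h import *
K={'a':(-.045,.072),'b':(-.045,-.072),'c':(.045,-.072),'d':(.045,.072)}
obs={k:[] for k in K};W=dict(a=(.566,.006),b=(.514,-.128),c=(.597,-.16),d=(.65,-.026))
for n in("scene0","side0"):
    f=load(n);P=cloud(f)
    for k,w in W.items():
        m=(f["range_z"]>0)&(abs(P[...,2]-.088)<.004)&(np.hypot(P[...,0]-w[0],P[...,1]-w[1])<.03)
        q=P[m][:,:2];c=q.mean(0);u,s,v=np.linalg.svd(q-c);obs[k].append(c)
        print(n,k,len(q),c.round(4),'wing deg',round(float(np.degrees(np.arctan2(v[0,1],v[0,0]))),1))
L=np.array([K[k] for k in K]);O=np.array([np.mean(obs[k],0) for k in K])
Lc=L;Oc=O-O.mean(0);th=np.arctan2((Lc[:,0]*Oc[:,1]-Lc[:,1]*Oc[:,0]).sum(),(Lc*Oc).sum())
print("centre",O.mean(0).round(4),"yaw",np.degrees(th).round(2));R=np.array([[np.cos(th),-np.sin(th)],[np.sin(th),np.cos(th)]])
print((O-O.mean(0)-L@R.T).round(4))
print(st());print(move((.54,-.077,.25),th+np.pi/2))
E
```

```text
scene0 a 137 [0.5682 0.0024] wing deg 164.4
scene0 b 124 [ 0.5154 -0.1314] wing deg -178.3
scene0 c 115 [ 0.5981 -0.1642] wing deg 173.1
scene0 d 127 [ 0.6505 -0.0307] wing deg 173.9
side0 a 140 [0.5678 0.0048] wing deg 163.8
side0 b 121 [ 0.5151 -0.129 ] wing deg 179.9
side0 c 97 [ 0.599  -0.1617] wing deg 174.9
side0 d 123 [ 0.6517 -0.0283] wing deg 175.8
centre [ 0.5832 -0.0798] yaw -21.52
[[ 0.0002 -0.0001]
 [ 0.0003  0.0001]
 [-0.0001  0.0003]
 [-0.0004 -0.0002]]
('t', 0.1, 'pos', array([ 0.1545, -0.5276,  0.2498]), 'xyaw', -163.7, 'down', array([-0.   ,  0.001, -1.   ]), 'q', array([-1.35,  0.3 ,  1.52,  0.  ,  1.32, -0.07]), 'F', array([-0.6,  0.3, -1. ]), 'Tz', array([-0.  , -0.  ,  0.02]), 'w', 0.0856)
[[-496.6, 0.2, -324.2], 'turn', np.float64(2.231), 'or', np.float64(-0.91)]
```

```bash
python3 -c "
from h import *
print(move((.518,-.054,.25),np.radians(-111.5)))"
```

```text
[[-482.0, 0.2, -352.4], 'turn', np.float64(-0.911), 'or', np.float64(2.231)]
```

```bash
python3 -m creep '[[0,-40,0,-30,-0.1],[0,-80,0,-59,-0.2],[0,-120,0,-88,-0.3],[0,-160,0,-117,-0.4],[0,-200,0,-146,-0.5],[0,-240,0,-175,-0.6],[0,-280,0,-205,-0.7],[0,-320,0,-234,-0.8]]'
python3 -c "
from h import *
print(st(),move((.518,-.054,.25),np.radians(-111.5)))"
```

```text
t: 0.9
tool_pos: [0.3966, -0.2112, 0.25]
eef_rot: [-0.366, 0.605, -0.605, 0.366]
contact_force: [1.3, -1.2, 0.3]
width: -0.0003
('t', 0.9, 'pos', array([ 0.3966, -0.2112,  0.25  ]), 'xyaw', -117.6, 'down', array([-0.   ,  0.001, -1.   ]), 'q', array([-0.57,  0.07,  1.79,  0.  ,  1.28, -0.09]), 'F', array([ 1.3, -1.2,  0.3]), 'Tz', array([-0.06, -0.02,  0.02]), 'w', -0.0003) [[-195.6, 0.2, 34.7], 'turn', np.float64(-0.107), 'or', np.float64(3.035)]
```

Good tracking. I'll finish the approach and look with the wrist camera.

```bash
python3 -m creep '[[0,-45,0,8,-0.05],[0,-90,0,16,-0.107],[0,-135,0,24,-0.107],[0,-175,0,31,-0.107],[0,-195.6,0,34.7,-0.107],[0,-195.6,0,34.7,-0.107],[0,-195.6,0,34.7,-0.107],[0,-195.6,0,34.7,-0.107]]'
python3 -c "
from h import *
print(st());grab('wrist','w1')"
```

```text
t: 1.7
tool_pos: [0.5175, -0.0548, 0.2501]
eef_rot: [-0.398, 0.585, -0.584, 0.398]
contact_force: [-0.0, -0.6, 0.7]
width: -0.0002
('t', 1.7, 'pos', array([ 0.5175, -0.0548,  0.2501]), 'xyaw', -111.5, 'down', array([-0.001,  0.001, -1.   ]), 'q', array([-0.18,  0.23,  1.6 ,  0.  ,  1.3 ,  0.2 ]), 'F', array([-0. , -0.6,  0.7]), 'Tz', array([-0.01, -0.01,  0.  ]), 'w', -0.0002)
```

View pics/w1.png

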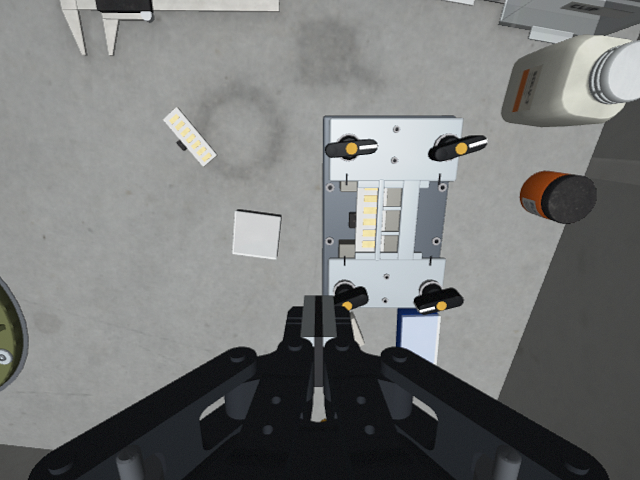

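The wrist view shows all four knobs (caps at a (352,148), d (461,148), c (442,305), b (347,305)) and the tab at about (352,219). Next I'll cross-check the pose with these.

Run:
```python
from h import *
f=load("w1");c=np.array([.5832,-.0798]);th=np.radians(-21.5);R=np.array([[np.cos(th),-np.sin(th)],[np.sin(th),np.cos(th)]])
loc=lambda X:((X[:2]-c)@R*1000).round(1)
for k,u,v in[('a',352,148),('d',461,148),('c',442,305),('b',347,305)]:print(k,loc(atz(f,u,v,.09)))
for u in(347,349,351,353):print('tab',u,loc(atz(f,u,219,.041)))
print('screws/base edge',loc(atz(f,323,200,.012)), 'plate edges',loc(atz(f,463,120,.045)))
P=cloud(f)
for u in range(340,364,2):print(u,loc(P[219,u]),P[219,u,2].round(3),f["pixels"][219,u].tolist())
```

```text
a [-43.6  70. ]
d [45. 70.]
c [ 45.7 -72.2]
b [-44.  -72.2]
tab 347 [-41.9  -0.6]
tab 349 [-39.8  -0.6]
tab 351 [-37.8  -0.6]
tab 353 [-35.8  -0.6]
screws/base edge [-66.   13.7] plate edges [62.  93.5]
340 [-47.1  -7.5] 0.012 [123, 131, 140]
342 [-44.9  -7.2] 0.013 [123, 130, 140]
344 [-42.5  -7.8] 0.01 [122, 131, 139]
346 [-40.3  -7.9] 0.01 [123, 131, 140]
348 [-38.3  -7.4] 0.012 [106, 114, 121]
350 [-38.8  -0.7] 0.041 [55, 54, 55]
352 [-36.9  -0.3] 0.042 [54, 53, 54]
354 [-34.8  -0.4] 0.042 [53, 52, 54]
356 [-32.6  -0.9] 0.04 [146, 146, 147]
358 [-30.2  -1.5] 0.037 [226, 226, 226]
360 [-28.4  -1.2] 0.039 [223, 224, 223]
362 [-26.2  -1.3] 0.038 [227, 226, 221]
```

```bash
python3 -m creep '[[0,0,45,0,0],[0,0,90,0,0],[0,0,135,0,0],[0,0,170,0,0],[0,0,190,0,0],[0,0,203,0,0],[0,0,203,0,0],[0,0,203,0,0]]'
python3 -m creep '[[0,0,0,5,0],[0,0,0,10,0],[0,0,0,15,0],[0,0,0,19,0],[0,0,0,22,0],[0,0,0,24,0],[0,0,0,24,0],[0,0,0,24,0]]'
python3 -c "
from h import *
print(st());
f=grab('scene','s2');P=cloud(f)
cv2.imwrite('pics/s2c.png',cv2.resize(f['pixels'][200:320,240:400,::-1],None,fx=4,fy=4,interpolation=cv2.INTER_CUBIC))"
```

```text
t: 2.55
tool_pos: [0.5179, -0.055, 0.0482]
eef_rot: [-0.397, 0.585, -0.585, 0.398]
contact_force: [-0.1, 0.0, -0.6]
width: -0.0002
t: 3.35
tool_pos: [0.5402, -0.0639, 0.0481]
eef_rot: [0.397, -0.585, 0.585, -0.398]
contact_force: [0.5, -0.4, -0.8]
width: -0.0002
('t', 3.35, 'pos', array([ 0.5402, -0.0639,  0.0481]), 'xyaw', -111.6, 'down', array([ 0.001,  0.001, -1.   ]), 'q', array([-0.19,  0.54,  1.7 ,  0.  ,  0.9 ,  0.19]), 'F', array([ 0.5, -0.4, -0.8]), 'Tz', array([-0.  , -0.04, -0.02]), 'w', -0.0002)
```

View pics/s2c.png

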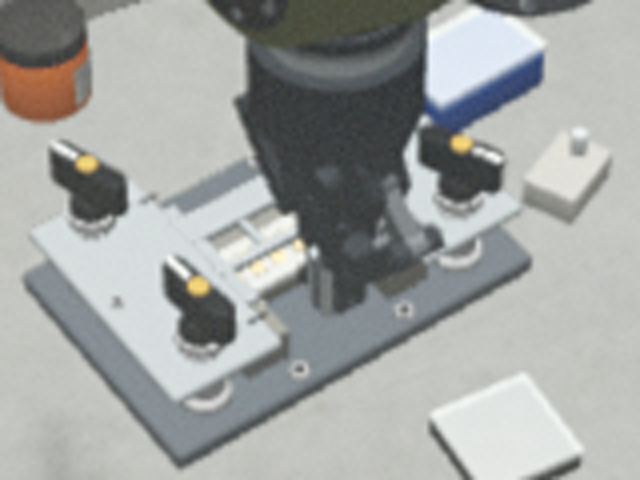

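The fingers are in the cutout at about (340,280), behind the tab and clear. I'll push on in small steps and watch the force.

```bash
python3 -m creep '[[0,0,0,2,0],[0,0,0,4,0],[0,0,0,5,0],[0,0,0,6,0],[0,0,0,7,0],[0,0,0,7.5,0],[0,0,0,7.5,0],[0,0,0,7.5,0]]'
python3 -m creep '[[0,0,0,1,0],[0,0,0,1.5,0],[0,0,0,2,0],[0,0,0,2.5,0],[0,0,0,3,0],[0,0,0,3,0],[0,0,0,3,0],[0,0,0,3,0]]'
```

```text
t: 4.2
tool_pos: [0.5471, -0.0666, 0.0481]
eef_rot: [-0.397, 0.585, -0.585, 0.398]
contact_force: [-0.4, 0.2, -0.0]
width: -0.0001
t: 5.0
tool_pos: [0.55, -0.0677, 0.0481]
eef_rot: [0.397, -0.585, 0.585, -0.398]
contact_force: [0.4, -1.0, -0.1]
width: -0.0002
```

```bash
python3 -m creep '[[0,0,0,0.5,0],[0,0,0,1,0],[0,0,0,1.5,0],[0,0,0,2,0],[0,0,0,2,0],[0,0,0,2,0],[0,0,0,2,0],[0,0,0,2,0]]'
python3 -c "
from h import *
f=grab('side','d3');P=cloud(f);c=np.array([.5832,-.0798]);th=np.radians(-21.5);R=np.array([[np.cos(th),-np.sin(th)],[np.sin(th),np.cos(th)]])
m=(f['range_z']>0)&(abs(P[...,2]-.038)<.0025)&(f['pixels'].min(-1)>190)
L=(P[m][:,:2]-c)@R*1000;k=(abs(L[:,0])<40)&(abs(L[:,1])<45);print(np.percentile(L[k],[1,5,50,95,99],axis=0).round(1).tolist(),k.sum())
p=proj(f,np.array([.5832,-.0798,.04])).astype(int);print(p)
cv2.imwrite('pics/d3c.png',cv2.resize(f['pixels'][p[1]-60:p[1]+60,p[0]-80:p[0]+80,::-1],None,fx=4.5,fy=4.5,interpolation=cv2.INTER_CUBIC))"
```

```text
t: 5.8
tool_pos: [0.5512, -0.0682, 0.048]
eef_rot: [-0.398, 0.585, -0.584, 0.398]
contact_force: [-6.0, 1.1, 2.7]
width: 0.0002
[[-13.8, -11.0], [-12.1, -10.0], [6.0, 6.0], [12.6, 23.3], [14.0, 25.3]] 76
[296 256]
```

View pics/d3c.png

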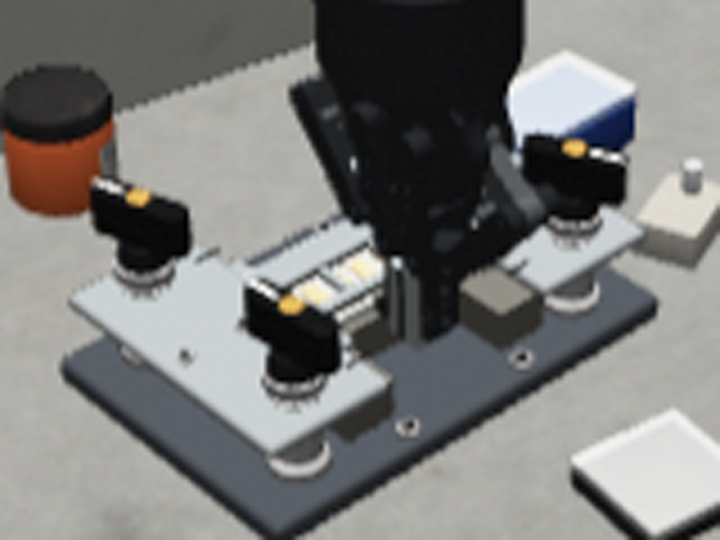

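A force of 6 N against under 1 N of sliding means the carrier is on the stop, and its pale bar is seen at holder x -14 to +14. I'll press slightly more, then back off, rise and look.

```bash
python3 -m creep '[[0,0,0,1,0],[0,0,0,1.5,0],[0,0,0,1.5,0],[0,0,0,1.5,0],[0,0,0,1.5,0],[0,0,0,1.5,0],[0,0,0,1.5,0],[0,0,0,1.5,0]]'
python3 -m creep '[[0,0,0,-5,0],[0,0,0,-15,0],[0,0,0,-20,0],[0,0,-40,-20,0],[0,0,-85,-20,0],[0,0,-130,-20,0],[0,0,-130,-20,0],[0,0,-130,-20,0]]'
python3 -c "
from h import *
print(st())
f=grab('wrist','w4')
c=np.array([.5832,-.0798]);th=np.radians(-21.5);R=np.array([[np.cos(th),-np.sin(th)],[np.sin(th),np.cos(th)]])
for k,L in dict(a=(-45,72),b=(-45,-72),c=(45,-72),d=(45,72),tab=(-23,0)).items():
  X=c+R@np.array(L)/1000;print(k,X.round(4),proj(f,[*X,.041 if k=='tab' else .09]).round(0))
"
```

```text
t: 6.65
tool_pos: [0.5514, -0.0683, 0.0478]
eef_rot: [-0.398, 0.586, -0.583, 0.397]
contact_force: [-11.3, 4.2, 7.6]
width: -0.0002
t: 7.45
tool_pos: [0.5334, -0.0612, 0.1786]
eef_rot: [-0.398, 0.586, -0.584, 0.397]
contact_force: [0.1, -0.3, -0.1]
width: -0.0
('t', 7.45, 'pos', array([ 0.5334, -0.0612,  0.1786]), 'xyaw', -111.6, 'down', array([-0.002,  0.002, -1.   ]), 'q', array([-0.18,  0.34,  1.64,  0.  ,  1.16,  0.19]), 'F', array([ 0.1, -0.3, -0.1]), 'Tz', array([ 0.  ,  0.02, -0.02]), 'w', -0.0)
a [0.5677 0.0037] [333. 148.]
b [ 0.5149 -0.1303] [331. 350.]
c [ 0.5987 -0.1633] [452. 350.]
d [ 0.6515 -0.0293] [481. 147.]
tab [ 0.5618 -0.0714] [357. 238.]
```

View pics/w4.png

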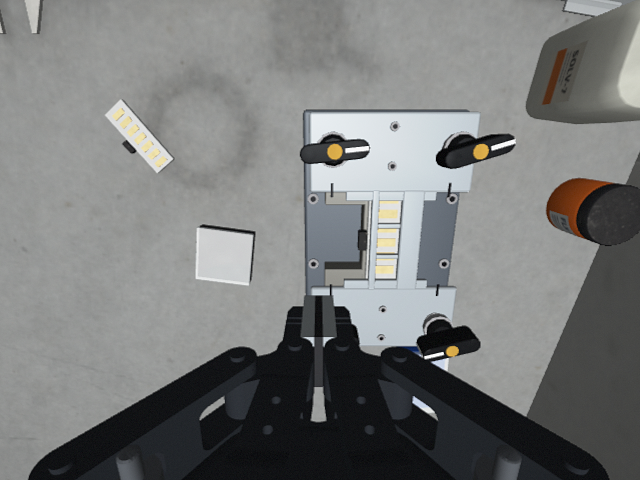

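The tab's front face is at (358,239), against (357,238) predicted for home, and the strip sits centred in the windows, so the carrier is home. Next is knob a.

```bash
cat >> h.py <<'E'
c0=np.array([.5832,-.0798]);th0=np.radians(-21.5);R0=np.array([[np.cos(th0),-np.sin(th0)],[np.sin(th0),np.cos(th0)]])
KN=dict(a=(-45,71),b=(-45,-72),c=(45,-72),d=(45,71))
def knob(k,z,yaw): return st(),k,move([*(c0+R0@np.array(KN[k])/1000),z],np.radians(yaw))
E
python3 -c "
from h import *
print(knob('a',.15,-16.5))"
```

```text
(('t', 7.5, 'pos', array([ 0.5329, -0.0611,  0.1773]), 'xyaw', -111.6, 'down', array([-0.004,  0.002, -1.   ]), 'q', array([-0.18,  0.34,  1.64,  0.  ,  1.16,  0.19]), 'F', array([-0.1, -0.7, -0.7]), 'Tz', array([-0.02, -0.  ,  0.01]), 'w', -0.0001), 'a', [[-72.0, 27.3, 8.7], 'turn', np.float64(-1.659), 'or', np.float64(1.482)])
```

```bash
python3 -m creep '[[40,-15,0,2,-0.14],[40,-35,0,4,-0.28],[40,-55,0,6,-0.42],[40,-72,0,8.7,-0.56],[40,-72,10,8.7,-0.7],[40,-72,20,8.7,-0.84],[40,-72,27,8.7,-0.98],[40,-72,27,8.7,-1.12]]'
python3 -c "
from h import *
print(knob('a',.09,-16.5))"
```

```text
t: 8.3
tool_pos: [0.5662, 0.0028, 0.1474]
eef_rot: [0.649, -0.286, 0.279, -0.648]
contact_force: [0.5, 0.6, -0.8]
width: 0.04
(('t', 8.3, 'pos', array([0.5662, 0.0028, 0.1474]), 'xyaw', -47.1, 'down', array([-0.009,  0.002, -1.   ]), 'q', array([-0.06,  0.44,  1.58,  0.  ,  1.13, -0.81]), 'F', array([ 0.5,  0.6, -0.8]), 'Tz', array([ 0.06, -0.04, -0.07]), 'w', 0.04), 'a', [[1.3, 57.4, 1.1], 'turn', np.float64(-0.533), 'or', np.float64(2.608)])
```

```bash
python3 -m creep '[[40,1.3,0,1.1,-0.14],[40,1.3,0,1.1,-0.28],[40,1.3,0,1.1,-0.42],[40,1.3,10,1.1,-0.533],[40,1.3,30,1.1,-0.533],[40,1.3,50,1.1,-0.533],[40,1.3,57.4,1.1,-0.533],[40,1.3,57.4,1.1,-0.533]]'
python3 -m creep '[[0,0,0,0,0],[0,0,0,0,0],[0,0,0,0,0],[0,0,0,0,0],[0,0,0,0,0],[0,0,0,0,0],[0,0,0,0,0],[0,0,0,0,0]]'
python3 -c "
from h import *
print(knob('a',.09,-16.5))
f=grab('side','d5');p=proj(f,np.array([.566,.003,.09])).astype(int)
cv2.imwrite('pics/d5c.png',cv2.resize(f['pixels'][p[1]-60:p[1]+60,p[0]-80:p[0]+80,::-1],None,fx=4,fy=4,interpolation=cv2.INTER_CUBIC))"
```

```text
t: 9.1
tool_pos: [0.5665, 0.0028, 0.0882]
eef_rot: [-0.7, 0.106, -0.097, 0.7]
contact_force: [-0.2, -0.1, 0.1]
width: 0.0396
t: 9.9
tool_pos: [0.5666, 0.0025, 0.0889]
eef_rot: [-0.7, 0.106, -0.097, 0.7]
contact_force: [-3.9, -3.6, 5.7]
width: 0.0106
(('t', 9.9, 'pos', array([0.5666, 0.0025, 0.0889]), 'xyaw', -16.5, 'down', array([-0.012,  0.002, -1.   ]), 'q', array([-0.06,  0.52,  1.61,  0.  ,  1.02, -1.34]), 'F', array([-3.9, -3.6,  5.7]), 'Tz', array([-0.6 ,  0.66,  0.05]), 'w', 0.0106), 'a', [[0.6, -1.1, 0.4], 'turn', np.float64(-0.0), 'or', np.float64(3.141)])
```

View pics/d5c.png

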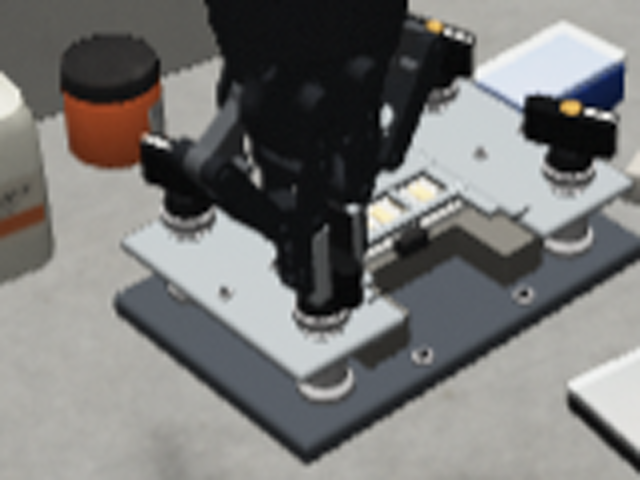

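Knob a is gripped at 10.6 mm width. I'll turn it clockwise to half way: its wing is at -16.5°, q = 1.0 is at about -54°, so the turn is +0.66.

```bash
python3 -m creep '[[0,0,0.2,0,0.11],[0,0,0.4,0,0.22],[0,0,0.6,0,0.33],[0,0,0.8,0,0.44],[0,0,1,0,0.55],[0,0,1,0,0.66],[0,0,1,0,0.67],[0,0,1,0,0.67]]'
python3 -c "
from h import *
print(st())"
```

```text
t: 10.75
tool_pos: [0.5674, 0.0037, 0.088]
eef_rot: [0.628, -0.33, 0.323, -0.627]
contact_force: [6.4, 7.3, -5.2]
width: 0.0103
('t', 10.75, 'pos', array([0.5674, 0.0037, 0.088 ]), 'xyaw', -54.9, 'down', array([-0.009,  0.004, -1.   ]), 'q', array([-0.06,  0.52,  1.61,  0.  ,  1.01, -0.67]), 'F', array([ 6.4,  7.3, -5.2]), 'Tz', array([ 1.33, -1.24,  0.06]), 'w', 0.0103)
```

```bash
python3 -c "
from h import *
print(knob('c',.135,-6))"
```

```text
(('t', 10.75, 'pos', array([0.5674, 0.0037, 0.088 ]), 'xyaw', -54.9, 'down', array([-0.009,  0.004, -1.   ]), 'q', array([-0.06,  0.52,  1.61,  0.  ,  1.01, -0.67]), 'F', array([ 6.4,  7.3, -5.2]), 'Tz', array([ 1.33, -1.24,  0.06]), 'w', 0.0103), 'c', [[154.2, -47.9, -70.6], 'turn', np.float64(-0.854), 'or', np.float64(2.288)])
```

```bash
python3 -m creep '[[40,0,0,0,0],[40,0,0,0,0],[40,0,0,0,0],[40,0,-25,0,0],[40,0,-48,0,-0.1],[40,20,-48,-9,-0.24],[40,55,-48,-25,-0.38],[40,92,-48,-42,-0.52]]'
python3 -c "
from h import *
print(knob('c',.09,-6));grab('scene','s6')"
```

```text
t: 11.55
tool_pos: [0.5865, -0.0968, 0.1359]
eef_rot: [-0.69, 0.155, -0.148, 0.691]
contact_force: [0.0, 0.5, -0.2]
width: 0.0403
(('t', 11.55, 'pos', array([ 0.5865, -0.0968,  0.1359]), 'xyaw', -24.7, 'down', array([-0.009,  0.004, -1.   ]), 'q', array([-0.23,  0.51,  1.5 ,  0.  ,  1.14, -1.37]), 'F', array([ 0. ,  0.5, -0.2]), 'Tz', array([0.05, 0.05, 0.02]), 'w', 0.0403), 'c', [[39.3, 45.6, -55.3], 'turn', np.float64(-0.327), 'or', np.float64(2.815)])
```

```bash
cat >> h.py <<'E'
def wings(name):
    f=load(name);P=cloud(f)
    for k,L in KN.items():
        w=c0+R0@np.array(L)/1000
        m=(f["range_z"]>0)&(abs(P[...,2]-.087)<.0045)&(np.hypot(P[...,0]-w[0],P[...,1]-w[1])<.028)
        q=P[m][:,:2]
        if len(q)<60: print(k,len(q));continue
        u,s,v=np.linalg.svd(q-q.mean(0),full_matrices=False);y=np.degrees(np.arctan2(v[0,1],v[0,0]))
        print(name,k,len(q),"yaw",((y+140)%180-140).round(1),"q",np.round(np.radians((3.1-y+60)%180-60),2),"s",s.round(3),q.mean(0).round(4))
E
python3 -m creep '[[40,12,0,-16,-0.08],[40,27,0,-38,-0.2],[40,39.3,0,-55.3,-0.327],[40,39.3,10,-55.3,-0.327],[40,39.3,30,-55.3,-0.327],[40,39.3,45.6,-55.3,-0.327],[40,39.3,45.6,-55.3,-0.327],[40,39.3,45.6,-55.3,-0.327]]'
python3 -m creep '[[0,0,0,0,0],[0,0,0,0,0],[0,0,0,0,0],[0,0,0,0,0],[0,0,0,0,0],[0,0,0,0,0],[0,0,0,0,0],[0,0,0,0,0]]'
python3 -c "
from h import *
print(st());grab('side','d6');wings('scene0');wings('side0');wings('s6');wings('d6')"
```

```text
t: 12.4
tool_pos: [0.6, -0.1685, 0.09]
eef_rot: [-0.706, 0.036, -0.03, 0.707]
contact_force: [-0.4, -0.4, -0.1]
width: 0.0399
t: 13.2
tool_pos: [0.6007, -0.1663, 0.0914]
eef_rot: [-0.705, 0.036, -0.031, 0.708]
contact_force: [-1.1, 16.3, 8.8]
width: 0.01
('t', 13.2, 'pos', array([ 0.6007, -0.1663,  0.0914]), 'xyaw', -5.4, 'down', array([-0.007,  0.005, -1.   ]), 'q', array([-0.33,  0.63,  1.44,  0.  ,  1.09, -1.81]), 'F', array([-1.1, 16.3,  8.8]), 'Tz', array([ 2.69,  0.19, -0.02]), 'w', 0.01)
scene0 a 148 yaw -16.4 q 0.34 s [0.153 0.042] [0.5676 0.0028]
scene0 b 139 yaw 2.1 q 0.02 s [0.144 0.046] [ 0.5152 -0.1311]
scene0 c 129 yaw -7.1 q 0.18 s [0.142 0.044] [ 0.5983 -0.1639]
scene0 d 142 yaw -5.3 q 0.15 s [0.148 0.045] [ 0.6509 -0.0302]
side0 a 152 yaw -16.2 q 0.34 s [0.153 0.045] [0.5678 0.0051]
side0 b 133 yaw 0.2 q 0.05 s [0.14  0.045] [ 0.5149 -0.1287]
side0 c 109 yaw -5.1 q 0.14 s [0.128 0.036] [ 0.5985 -0.1614]
side0 d 140 yaw -3.9 q 0.12 s [0.144 0.044] [ 0.6518 -0.0278]
s6 a 133 yaw -55.7 q 1.03 s [0.145 0.039] [0.5678 0.003 ]
s6 b 142 yaw 1.5 q 0.03 s [0.146 0.045] [ 0.515  -0.1307]
c 45
s6 d 138 yaw -5.8 q 0.15 s [0.147 0.042] [ 0.6505 -0.0303]
d6 a 128 yaw -53.8 q 0.99 s [0.144 0.038] [0.568 0.005]
d6 b 136 yaw 1.5 q 0.03 s [0.143 0.046] [ 0.5151 -0.1286]
d6 c 107 yaw 36.9 q -0.59 s [0.112 0.068] [ 0.594  -0.1562]
d6 d 137 yaw -4.3 q 0.13 s [0.142 0.044] [ 0.652  -0.0279]
```

Knob a is confirmed at about 1.0. The side force on c comes from a 3 mm offset, so I'll recentre while turning.

```bash
python3 -m creep '[[0,-1,0.5,1.5,0.1],[0,-2,1,3,0.22],[0,-2,1,3,0.35],[0,-2,1.5,3,0.48],[0,-2,2,3,0.61],[0,-2,2,3,0.74],[0,-2,2,3,0.86],[0,-2,2,3,0.86]]'
python3 -c "
from h import *
print(knob('b',.135,1))"
```

```text
t: 14.05
tool_pos: [0.6001, -0.1654, 0.0905]
eef_rot: [0.628, -0.327, 0.325, -0.627]
contact_force: [8.3, -16.2, -5.8]
width: 0.0105
(('t', 14.05, 'pos', array([ 0.6001, -0.1654,  0.0905]), 'xyaw', -54.9, 'down', array([-0.002,  0.001, -1.   ]), 'q', array([-0.33,  0.62,  1.44, -0.  ,  1.08, -0.94]), 'F', array([  8.3, -16.2,  -5.8]), 'Tz', array([-2.87, -1.46, -0.13]), 'w', 0.0105), 'b', [[-77.8, -44.2, -49.6], 'turn', np.float64(-0.976), 'or', np.float64(2.165)])
```

```bash
python3 -m creep '[[40,0,0,0,0],[40,0,0,0,0],[40,0,0,0,0],[40,0,-25,0,0],[40,0,-44,0,-0.13],[40,-25,-44,-16,-0.27],[40,-55,-44,-35,-0.41],[40,-77.8,-44,-49.6,-0.55]]'
python3 -m creep '[[40,0,0,0,-0.14],[40,0,0,0,-0.28],[40,0,0,0,-0.4],[40,0,0,0,-0.4],[40,0,0,0,-0.4],[40,0,0,0,-0.4],[40,0,0,0,-0.4],[40,0,0,0,-0.4]]'
python3 -c "
from h import *
print(knob('b',.09,1));grab('scene','s7');wings('s7')"
```

```text
t: 14.85
tool_pos: [0.5134, -0.1293, 0.1348]
eef_rot: [-0.693, 0.142, -0.14, 0.693]
contact_force: [-0.1, -0.5, 0.1]
width: 0.0399
t: 15.65
tool_pos: [0.5134, -0.1293, 0.1347]
eef_rot: [-0.707, 0.002, -0.0, 0.707]
contact_force: [-0.5, -0.4, -0.3]
width: 0.0401
(('t', 15.65, 'pos', array([ 0.5134, -0.1293,  0.1347]), 'xyaw', -0.2, 'down', array([-0.003,  0.001, -1.   ]), 'q', array([-0.32,  0.38,  1.7 ,  0.  ,  1.06, -1.88]), 'F', array([-0.5, -0.4, -0.3]), 'Tz', array([0.01, 0.02, 0.03]), 'w', 0.0401), 'b', [[1.7, 44.7, -1.0], 'turn', np.float64(-0.021), 'or', np.float64(3.12)])
s7 a 134 yaw -54.9 q 1.01 s [0.144 0.038] [0.5676 0.0029]
s7 b 113 yaw 7.7 q -0.08 s [0.12  0.037] [ 0.511  -0.1299]
s7 c 99 yaw -55.9 q 1.03 s [0.127 0.033] [ 0.5991 -0.1648]
s7 d 140 yaw -5.9 q 0.16 s [0.145 0.046] [ 0.6514 -0.0302]
```

```bash
python3 -m creep '[[40,1.7,15,-1,-0.02],[40,1.7,35,-1,-0.02],[40,1.7,44.7,-1,-0.02],[0,1.7,44.7,-1,-0.02],[0,1.7,44.7,-1,-0.02],[0,1.7,44.7,-1,-0.02],[0,1.7,44.7,-1,-0.02],[0,1.7,44.7,-1,-0.02]]'
python3 -c "
from h import *
print(st())"
```

```text
t: 16.5
tool_pos: [0.5149, -0.1316, 0.0903]
eef_rot: [0.707, 0.005, -0.007, -0.707]
contact_force: [0.3, -11.9, -8.3]
width: 0.0102
('t', 16.5, 'pos', array([ 0.5149, -0.1316,  0.0903]), 'xyaw', 0.9, 'down', array([-0.002, -0.001, -1.   ]), 'q', array([-0.32,  0.45,  1.72, -0.  ,  0.97, -1.9 ]), 'F', array([  0.3, -11.9,  -8.3]), 'Tz', array([-1.81,  0.02,  0.12]), 'w', 0.0102)
```

```bash
python3 -m creep '[[0,0,0,-0.5,0.13],[0,0,0.3,-0.5,0.27],[0,0,0.6,-0.5,0.41],[0,0,1,-0.5,0.55],[0,0,1,-0.5,0.69],[0,0,1,-0.5,0.83],[0,0,1,-0.5,0.97],[0,0,1,-0.5,0.97]]'
python3 -c "
from h import *
print(knob('d',.135,-5))"
```

```text
t: 17.3
tool_pos: [0.5153, -0.1313, 0.0891]
eef_rot: [0.628, -0.326, 0.326, -0.627]
contact_force: [7.5, 4.7, -14.7]
width: 0.0104
(('t', 17.3, 'pos', array([ 0.5153, -0.1313,  0.0891]), 'xyaw', -54.9, 'down', array([-0.001, -0.   , -1.   ]), 'q', array([-0.32,  0.45,  1.72, -0.  ,  0.97, -0.93]), 'F', array([  7.5,   4.7, -14.7]), 'Tz', array([ 0.99, -1.53, -0.11]), 'w', 0.0104), 'd', [[-4.8, -46.1, 169.2], 'turn', np.float64(-0.871), 'or', np.float64(2.27)])
```

```bash
python3 -m creep '[[40,0,0,0,0],[40,0,0,0,0],[40,0,0,0,0],[40,0,-25,0,0],[40,0,-46,10,-0.13],[40,-1,-46,40,-0.27],[40,-2,-46,80,-0.41],[40,-3,-46,120,-0.55]]'
python3 -c "
from h import *
print(knob('d',.135,-5))"
```

```text
t: 18.1
tool_pos: [0.613, -0.0594, 0.1358]
eef_rot: [0.693, -0.142, 0.142, -0.693]
contact_force: [0.1, -0.4, 0.1]
width: 0.0398
(('t', 18.1, 'pos', array([ 0.613 , -0.0594,  0.1358]), 'xyaw', -23.1, 'down', array([-0., -0., -1.]), 'q', array([-0.16,  0.55,  1.44, -0.  ,  1.15, -1.32]), 'F', array([ 0.1, -0.4,  0.1]), 'Tz', array([-0.04,  0.02, -0.02]), 'w', 0.0398), 'd', [[23.6, 0.8, 41.7], 'turn', np.float64(-0.316), 'or', np.float64(2.825)])
```

```bash
python3 -m creep '[[40,12,0,21,-0.13],[40,23.6,0,41.7,-0.26],[40,23.6,0,41.7,-0.316],[40,23.6,0,41.7,-0.316],[40,23.6,0,41.7,-0.316],[40,23.6,0,41.7,-0.316],[40,23.6,0,41.7,-0.316],[40,23.6,0,41.7,-0.316]]'
python3 -c "
from h import *
print(knob('d',.09,-5));grab('scene','s8');wings('s8')"
```

```text
t: 18.9
tool_pos: [0.651, -0.0305, 0.1359]
eef_rot: [0.707, -0.031, 0.031, -0.706]
contact_force: [0.6, 0.6, -0.1]
width: 0.0397
(('t', 18.9, 'pos', array([ 0.651 , -0.0305,  0.1359]), 'xyaw', -5.1, 'down', array([ 0., -0., -1.]), 'q', array([-0.1 ,  0.63,  1.32, -0.  ,  1.19, -1.59]), 'F', array([ 0.6,  0.6, -0.1]), 'Tz', array([-0.01,  0.03,  0.03]), 'w', 0.0397), 'd', [[0.1, 45.9, 0.3], 'turn', np.float64(-0.001), 'or', np.float64(3.141)])
s8 a 131 yaw -55.4 q 1.02 s [0.142 0.038] [0.5678 0.0028]
s8 b 115 yaw -55.6 q 1.03 s [0.132 0.037] [ 0.515  -0.1309]
s8 c 98 yaw -55.9 q 1.03 s [0.125 0.033] [ 0.5992 -0.1649]
s8 d 115 yaw -2.3 q 0.09 s [0.113 0.041] [ 0.6475 -0.0297]
```

```bash
python3 -m creep '[[40,0,15,0,0],[40,0,35,0,0],[40,0,45.5,0,0],[0,0,45.5,0,0],[0,0,45.5,0,0],[0,0,45.5,0,0],[0,0,45.5,0,0],[0,0,45.5,0,0]]'
python3 -c "
from h import *
print(st())"
python3 -m creep '[[0,0,0,0,0.12],[0,0,0.3,0,0.24],[0,0,0.6,0,0.36],[0,0,1,0,0.48],[0,0,1,0,0.6],[0,0,1,0,0.72],[0,0,1,0,0.84],[0,0,1,0,0.86]]'
python3 -c "
from h import *
print(knob('a',.135,-54.2))"
```

```text
t: 19.75
tool_pos: [0.6511, -0.0308, 0.0907]
eef_rot: [0.707, -0.031, 0.031, -0.706]
contact_force: [-1.2, -5.6, -2.7]
width: 0.0105
('t', 19.75, 'pos', array([ 0.6511, -0.0308,  0.0907]), 'xyaw', -5.1, 'down', array([ 0.   , -0.001, -1.   ]), 'q', array([-0.1 ,  0.68,  1.35, -0.  ,  1.11, -1.59]), 'F', array([-1.2, -5.6, -2.7]), 'Tz', array([-0.75,  0.21,  0.14]), 'w', 0.0105)
t: 20.55
tool_pos: [0.6516, -0.03, 0.0894]
eef_rot: [-0.628, 0.324, -0.325, 0.629]
contact_force: [6.2, 2.3, -11.4]
width: 0.0105
(('t', 20.55, 'pos', array([ 0.6516, -0.03  ,  0.0894]), 'xyaw', -54.6, 'down', array([ 0.002,  0.   , -1.   ]), 'q', array([-0.1 ,  0.68,  1.35,  0.  ,  1.11, -0.72]), 'F', array([  6.2,   2.3, -11.4]), 'Tz', array([ 0.43, -1.28,  0.18]), 'w', 0.0105), 'a', [[-75.5, -45.7, -49.5], 'turn', np.float64(-0.006), 'or', np.float64(3.135)])
```

```bash
python3 -m creep '[[40,0,0,0,0],[40,0,0,0,0],[40,0,0,0,0],[40,0,-25,0,0],[40,0,-46,0,0],[40,-30,-46,-20,0],[40,-60,-46,-40,0],[40,-75.5,-46,-49.5,0]]'
python3 -m creep '[[40,0,0,0,0],[40,0,0,0,0],[40,0,0,0,0],[40,0,0,0,0],[40,0,0,0,0],[40,0,0,0,0],[40,0,0,0,0],[40,0,0,0,0]]'
python3 -c "
from h import *
grab('scene','s9');wings('s9');grab('side','d9');wings('d9');print(knob('a',.088,-54.5))"
```

```text
t: 21.35
tool_pos: [0.5654, 0.0035, 0.1357]
eef_rot: [-0.628, 0.323, -0.324, 0.629]
contact_force: [0.8, -0.1, 0.9]
width: 0.0399
t: 22.15
tool_pos: [0.5655, 0.0034, 0.1357]
eef_rot: [-0.628, 0.323, -0.324, 0.629]
contact_force: [0.1, -0.4, -0.1]
width: 0.0398
s9 a 132 yaw -55.0 q 1.01 s [0.144 0.038] [0.5678 0.0027]
s9 b 118 yaw -55.9 q 1.03 s [0.138 0.038] [ 0.515  -0.1309]
c 57
d 22
d9 a 132 yaw -54.2 q 1.0 s [0.146 0.039] [0.5677 0.0054]
d9 b 100 yaw -56.3 q 1.04 s [0.123 0.035] [ 0.5147 -0.1273]
c 18
d9 d 109 yaw -53.7 q 0.99 s [0.131 0.035] [ 0.6512 -0.0273]
(('t', 22.25, 'pos', array([0.5655, 0.0035, 0.1357]), 'xyaw', -54.5, 'down', array([ 0.002,  0.   , -1.   ]), 'q', array([-0.06,  0.45,  1.6 ,  0.  ,  1.09, -0.68]), 'F', array([0.3, 0.4, 0.1]), 'Tz', array([-0.  ,  0.06,  0.  ]), 'w', 0.0402), 'a', [[1.6, 47.7, 1.0], 'turn', np.float64(-0.0), 'or', np.float64(3.141)])
```

```bash
python3 -m creep '[[40,1.6,20,1,0],[40,1.6,40,1,0],[40,1.6,47.7,1,0],[0,1.6,47.7,1,0],[0,1.6,47.7,1,0],[0,1.6,47.7,1,0],[0,1.6,47.7,1,0],[0,1.6,47.7,1,0]]'
python3 -c "
from h import *
print(st())"
python3 -m creep '[[0,0,0.2,0,0.14],[0,0,0.4,0,0.28],[0,0,0.6,0,0.42],[0,0,0.8,0,0.56],[0,0,1,0,0.7],[0,0,1.2,0,0.83],[0,0,1.5,0,0.93],[0,0,1.5,0,0.97]]'
python3 -c "
from h import *
print(st())"
python3 -m creep '[[0,0,0,0,0.02],[0,0,0,0,0.04],[0,0,0,0,0.06],[0,0,0,0,0.08],[0,0,0,0,0.08],[0,0,0,0,0.08],[0,0,0,0,0.08],[0,0,0,0,0.08]]'
python3 -c "
from h import *
print(st())"
```

```text
t: 23.05
tool_pos: [0.5678, 0.0029, 0.0889]
eef_rot: [-0.628, 0.323, -0.325, 0.629]
contact_force: [1.4, 2.0, 5.0]
width: 0.0104
('t', 23.05, 'pos', array([0.5678, 0.0029, 0.0889]), 'xyaw', -54.5, 'down', array([ 0.003,  0.   , -1.   ]), 'q', array([-0.06,  0.52,  1.62,  0.  ,  1.  , -0.68]), 'F', array([1.4, 2. , 5. ]), 'Tz', array([ 0.32, -0.  , -0.01]), 'w', 0.0104)
t: 23.85
tool_pos: [0.5689, 0.0031, 0.0876]
eef_rot: [0.402, -0.579, 0.581, -0.406]
contact_force: [11.1, 2.7, -8.0]
width: 0.0102
('t', 23.85, 'pos', array([0.5689, 0.0031, 0.0876]), 'xyaw', -110.3, 'down', array([ 0.007,  0.001, -1.   ]), 'q', array([-0.06,  0.52,  1.62,  0.  ,  0.99,  0.29]), 'F', array([11.1,  2.7, -8. ]), 'Tz', array([ 0.48, -1.89,  0.15]), 'w', 0.0102)
t: 24.65
tool_pos: [0.5691, 0.0031, 0.0875]
eef_rot: [0.379, -0.594, 0.597, -0.383]
contact_force: [5.8, 1.5, -4.8]
width: 0.0105
('t', 24.65, 'pos', array([0.5691, 0.0031, 0.0875]), 'xyaw', -114.8, 'down', array([ 0.007,  0.   , -1.   ]), 'q', array([-0.06,  0.52,  1.62,  0.  ,  0.99,  0.37]), 'F', array([ 5.8,  1.5, -4.8]), 'Tz', array([ 0.18, -0.96,  0.87]), 'w', 0.0105)
```

The torque rose from 0.15 to 0.87 N m, so knob a is on its stop. Next is knob c.

```bash
python3 -c "
from h import *
KN['c']=(45,-73)
print(knob('c',.135,-55))"
```

```text
(('t', 24.65, 'pos', array([0.5691, 0.0031, 0.0875]), 'xyaw', -114.8, 'down', array([ 0.007,  0.   , -1.   ]), 'q', array([-0.06,  0.52,  1.62,  0.  ,  0.99,  0.37]), 'F', array([ 5.8,  1.5, -4.8]), 'Tz', array([ 0.18, -0.96,  0.87]), 'w', 0.0105), 'c', [[139.4, -47.3, 97.1], 'turn', np.float64(-1.044), 'or', np.float64(2.098)])
```

```bash
python3 -m creep '[[40,0,0,0,0],[40,0,0,0,0],[40,0,0,0,0],[40,0,-25,0,0],[40,0,-47,0,-0.13],[40,30,-47,21,-0.27],[40,65,-47,45,-0.41],[40,100,-47,70,-0.55]]'
python3 -c "
from h import *
print(knob('c',.135,-55.5))"
```

```text
t: 25.45
tool_pos: [0.5904, -0.1183, 0.1351]
eef_rot: [-0.528, 0.466, -0.47, 0.532]
contact_force: [1.0, -0.4, -0.0]
width: 0.0402
(('t', 25.45, 'pos', array([ 0.5904, -0.1183,  0.1351]), 'xyaw', -82.9, 'down', array([ 0.008,  0.   , -1.   ]), 'q', array([-0.26,  0.52,  1.49,  0.  ,  1.12, -0.38]), 'F', array([ 1. , -0.4, -0. ]), 'Tz', array([-0.03,  0.01, -0.01]), 'w', 0.0402), 'c', [[45.7, 0.2, 2.7], 'turn', np.float64(-0.479), 'or', np.float64(2.663)])
```

```bash
python3 -m creep '[[40,23,0,1,-0.14],[40,45.7,0,2.7,-0.28],[40,45.7,0,2.7,-0.42],[40,45.7,0,2.7,-0.48],[40,45.7,0,2.7,-0.48],[40,45.7,0,2.7,-0.48],[40,45.7,0,2.7,-0.48],[40,45.7,0,2.7,-0.48]]'
python3 -c "
from h import *
KN['c']=(45,-73)
print(knob('c',.088,-55.5));grab('scene','s10');wings('s10')"
```

```text
t: 26.25
tool_pos: [0.5986, -0.1632, 0.1352]
eef_rot: [-0.625, 0.327, -0.332, 0.627]
contact_force: [0.3, 0.1, -0.1]
width: 0.0396
(('t', 26.25, 'pos', array([ 0.5986, -0.1632,  0.1352]), 'xyaw', -55.5, 'down', array([ 0.008,  0.   , -1.   ]), 'q', array([-0.33,  0.56,  1.43,  0.  ,  1.14, -0.93]), 'F', array([ 0.3,  0.1, -0.1]), 'Tz', array([ 0.03, -0.  , -0.04]), 'w', 0.0396), 'c', [[0.5, 47.2, -1.2], 'turn', np.float64(0.0), 'or', np.float64(-3.141)])
s10 a 129 yaw -112.2 q 2.01 s [0.137 0.042] [0.5678 0.0021]
s10 b 117 yaw -55.4 q 1.02 s [0.134 0.037] [ 0.5149 -0.1307]
s10 c 102 yaw -55.8 q 1.03 s [0.132 0.034] [ 0.5987 -0.1642]
s10 d 114 yaw -54.6 q 1.01 s [0.131 0.036] [ 0.6509 -0.0296]
```

```bash
python3 -m creep '[[40,0.5,20,-1.2,0],[40,0.5,40,-1.2,0],[40,0.5,47.2,-1.2,0],[0,0.5,47.2,-1.2,0],[0,0.5,47.2,-1.2,0],[0,0.5,47.2,-1.2,0],[0,0.5,47.2,-1.2,0],[0,0.5,47.2,-1.2,0]]'
python3 -m creep '[[0,0,0.2,0,0.14],[0,0,0.4,0,0.28],[0,0,0.6,0,0.42],[0,0,0.8,0,0.56],[0,0,1,0,0.7],[0,0,1.2,0,0.83],[0,0,1.5,0,0.92],[0,0,1.5,0,0.96]]'
python3 -m creep '[[0,0,0,0,0.02],[0,0,0,0,0.04],[0,0,0,0,0.06],[0,0,0,0,0.08],[0,0,0,0,0.08],[0,0,0,0,0.08],[0,0,0,0,0.08],[0,0,0,0,0.08]]'
python3 -c "
from h import *
print(knob('b',.135,-55.5))"
```

```text
t: 27.1
tool_pos: [0.5988, -0.1643, 0.089]
eef_rot: [-0.624, 0.326, -0.332, 0.627]
contact_force: [0.3, 2.8, 5.1]
width: 0.0105
t: 27.9
tool_pos: [0.5997, -0.1641, 0.0877]
eef_rot: [0.399, -0.579, 0.584, -0.406]
contact_force: [10.3, 0.8, -5.2]
width: 0.0107
t: 28.7
tool_pos: [0.5998, -0.1641, 0.0876]
eef_rot: [0.375, -0.594, 0.6, -0.382]
contact_force: [5.5, 0.2, -4.2]
width: 0.0101
(('t', 28.7, 'pos', array([ 0.5998, -0.1641,  0.0876]), 'xyaw', -115.2, 'down', array([ 0.012, -0.001, -1.   ]), 'q', array([-0.33,  0.62,  1.46,  0.  ,  1.05,  0.11]), 'F', array([ 5.5,  0.2, -4.2]), 'Tz', array([-0.04, -0.78,  0.95]), 'w', 0.0101), 'b', [[5.4, -48.5, -90.7], 'turn', np.float64(-1.042), 'or', np.float64(2.1)])
```

c is at its stop (0.95 N m). Next is b.

```bash
python3 -m creep '[[40,0,0,0,0],[40,0,0,0,0],[40,0,0,0,0],[40,0,-25,0,0],[40,0,-48,0,-0.13],[40,1,-48,-25,-0.27],[40,3,-48,-55,-0.41],[40,5,-48,-88,-0.55]]'
python3 -m creep '[[40,0,0,0,-0.14],[40,0,0,0,-0.28],[40,0,0,0,-0.42],[40,0,0,0,-0.49],[40,0,0,0,-0.49],[40,0,0,0,-0.49],[40,0,0,0,-0.49],[40,0,0,0,-0.49]]'
python3 -c "
from h import *
print(knob('b',.088,-55.5));grab('scene','s11');wings('s11')"
```

```text
t: 29.5
tool_pos: [0.5165, -0.1309, 0.1346]
eef_rot: [-0.525, 0.467, -0.474, 0.531]
contact_force: [0.7, 0.9, 0.7]
width: 0.0398
t: 30.3
tool_pos: [0.5165, -0.1309, 0.1346]
eef_rot: [-0.624, 0.324, -0.333, 0.628]
contact_force: [1.0, 0.7, 0.0]
width: 0.0399
(('t', 30.3, 'pos', array([ 0.5165, -0.1309,  0.1346]), 'xyaw', -55.4, 'down', array([ 0.012, -0.001, -1.   ]), 'q', array([-0.32,  0.38,  1.7 ,  0.  ,  1.05, -0.92]), 'F', array([1. , 0.7, 0. ]), 'Tz', array([ 0.02, -0.01,  0.01]), 'w', 0.0399), 'b', [[-1.7, 46.6, -1.4], 'turn', np.float64(0.002), 'or', np.float64(-3.139)])
s11 a 128 yaw -111.5 q 2.0 s [0.134 0.04 ] [0.5677 0.0017]
s11 b 118 yaw -55.7 q 1.03 s [0.14  0.037] [ 0.5147 -0.1304]
c 59
s11 d 112 yaw -53.9 q 0.99 s [0.129 0.035] [ 0.6508 -0.0296]
```

```bash
python3 -m creep '[[40,-1.5,20,-1,0],[40,-1.5,40,-1,0],[40,-1.5,46.6,-1,0],[0,-1.5,46.6,-1,0],[0,-1.5,46.6,-1,0],[0,-1.5,46.6,-1,0],[0,-1.5,46.6,-1,0],[0,-1.5,46.6,-1,0]]'
python3 -m creep '[[0,0,0.2,0,0.14],[0,0,0.4,0,0.28],[0,0,0.6,0,0.42],[0,0,0.8,0,0.56],[0,0,1,0,0.7],[0,0,1.2,0,0.83],[0,0,1.5,0,0.92],[0,0,1.5,0,0.96]]'
python3 -m creep '[[0,0,0,0,0.02],[0,0,0,0,0.04],[0,0,0,0,0.06],[0,0,0,0,0.08],[0,0,0,0,0.08],[0,0,0,0,0.08],[0,0,0,0,0.08],[0,0,0,0,0.08]]'
python3 -c "
from h import *
print(knob('d',.135,-54.5))"
```

```text
t: 31.15
tool_pos: [0.5152, -0.1307, 0.0889]
eef_rot: [-0.625, 0.324, -0.332, 0.628]
contact_force: [-5.3, -3.1, 1.2]
width: 0.0104
t: 31.95
tool_pos: [0.5161, -0.1308, 0.0877]
eef_rot: [0.399, -0.577, 0.585, -0.407]
contact_force: [12.2, -1.4, -17.4]
width: 0.0105
t: 32.75
tool_pos: [0.5163, -0.1309, 0.0876]
eef_rot: [0.376, -0.593, 0.6, -0.384]
contact_force: [5.8, -1.8, -14.0]
width: 0.0105
(('t', 32.75, 'pos', array([ 0.5163, -0.1309,  0.0876]), 'xyaw', -115.1, 'down', array([ 0.015, -0.003, -1.   ]), 'q', array([-0.32,  0.45,  1.73,  0.  ,  0.95,  0.12]), 'F', array([  5.8,  -1.8, -14. ]), 'Tz', array([-0.4 , -0.95,  0.88]), 'w', 0.0105), 'd', [[-148.4, -45.6, 80.2], 'turn', np.float64(-1.057), 'or', np.float64(2.085)])
```

```bash
python3 -m creep '[[40,0,0,0,0],[40,0,0,0,0],[40,0,0,0,0],[40,0,-25,0,0],[40,0,-46,0,-0.13],[40,-35,-46,19,-0.27],[40,-75,-46,41,-0.41],[40,-115,-46,62,-0.55]]'
python3 -c "
from h import *
print(knob('d',.135,-54.5))"
```

```text
t: 33.55
tool_pos: [0.6218, -0.052, 0.136]
eef_rot: [-0.525, 0.465, -0.475, 0.532]
contact_force: [-0.6, -1.4, 0.1]
width: 0.0399
(('t', 33.55, 'pos', array([ 0.6218, -0.052 ,  0.136 ]), 'xyaw', -83.3, 'down', array([ 0.017, -0.003, -1.   ]), 'q', array([-0.14,  0.56,  1.42, -0.  ,  1.14, -0.26]), 'F', array([-0.6, -1.4,  0.1]), 'Tz', array([-0.01,  0.01, -0.01]), 'w', 0.0399), 'd', [[-18.2, 1.4, 31.6], 'turn', np.float64(-0.502), 'or', np.float64(2.639)])
```

```bash
python3 -m creep '[[40,-9,0,16,-0.14],[40,-18,0,31.6,-0.28],[40,-18,0,31.6,-0.42],[40,-18,0,31.6,-0.5],[40,-18,0,31.6,-0.5],[40,-18,0,31.6,-0.5],[40,-18,0,31.6,-0.5],[40,-18,0,31.6,-0.5]]'
python3 -c "
from h import *
print(knob('d',.088,-54.5));grab('scene','s12');wings('s12')"
```

```text
t: 34.35
tool_pos: [0.6511, -0.0305, 0.1366]
eef_rot: [-0.626, 0.319, -0.331, 0.63]
contact_force: [0.2, 0.2, 0.0]
width: 0.0401
(('t', 34.35, 'pos', array([ 0.6511, -0.0305,  0.1366]), 'xyaw', -54.7, 'down', array([ 0.017, -0.003, -1.   ]), 'q', array([-0.1 ,  0.62,  1.33, -0.  ,  1.17, -0.72]), 'F', array([0.2, 0.2, 0. ]), 'Tz', array([-0.02,  0.03,  0.03]), 'w', 0.0401), 'd', [[-0.8, 48.5, -0.4], 'turn', np.float64(-0.004), 'or', np.float64(3.138)])
s12 a 134 yaw -111.4 q 2.0 s [0.14  0.043] [0.5679 0.0025]
s12 b 108 yaw -109.7 q 1.97 s [0.126 0.037] [ 0.515  -0.1315]
s12 c 94 yaw -110.5 q 1.98 s [0.119 0.037] [ 0.5989 -0.164 ]
s12 d 110 yaw -55.0 q 1.01 s [0.124 0.035] [ 0.6513 -0.0303]
```

```bash
python3 -m creep '[[40,-0.8,20,-0.4,0],[40,-0.8,40,-0.4,0],[40,-0.8,48.5,-0.4,0],[0,-0.8,48.5,-0.4,0],[0,-0.8,48.5,-0.4,0],[0,-0.8,48.5,-0.4,0],[0,-0.8,48.5,-0.4,0],[0,-0.8,48.5,-0.4,0]]'
python3 -m creep '[[0,0,0.2,0,0.14],[0,0,0.4,0,0.28],[0,0,0.6,0,0.42],[0,0,0.8,0,0.56],[0,0,1,0,0.7],[0,0,1.2,0,0.83],[0,0,1.5,0,0.92],[0,0,1.5,0,0.97]]'
python3 -m creep '[[0,0,0,0,0.02],[0,0,0,0,0.04],[0,0,0,0,0.06],[0,0,0,0,0.08],[0,0,0,0,0.08],[0,0,0,0,0.08],[0,0,0,0,0.08],[0,0,0,0,0.08]]'
python3 -c "
from h import *
print(st(), move((.5,-.045,.25)))"
```

```text
t: 35.2
tool_pos: [0.6515, -0.0303, 0.089]
eef_rot: [-0.626, 0.318, -0.331, 0.63]
contact_force: [0.2, -0.5, 4.2]
width: 0.0102
t: 36.0
tool_pos: [0.6523, -0.0302, 0.0876]
eef_rot: [0.398, -0.576, 0.586, -0.409]
contact_force: [8.8, 1.3, -5.2]
width: 0.0105
t: 36.8
tool_pos: [0.6524, -0.0302, 0.0875]
eef_rot: [0.374, -0.591, 0.601, -0.385]
contact_force: [5.1, 0.3, -4.6]
width: 0.0105
('t', 36.8, 'pos', array([ 0.6524, -0.0302,  0.0875]), 'xyaw', -115.0, 'down', array([ 0.021, -0.004, -1.   ]), 'q', array([-0.1 ,  0.68,  1.36, -0.  ,  1.08,  0.34]), 'F', array([ 5.1,  0.3, -4.6]), 'Tz', array([-0.12, -0.76,  0.82]), 'w', 0.0105) [[77.0, -165.6, -128.5]]
```

d is at its stop too. I'll release, retreat and check everything.

```bash
python3 -m creep '[[40,0,0,0,0],[40,0,0,0,0],[40,0,0,0,0],[40,0,-30,0,0],[40,0,-75,0,0],[40,0,-120,-20,0],[40,10,-160,-60,0],[40,20,-165,-100,0]]'
python3 -m creep '[[40,30,0,-40,0],[40,55,0,-80,0],[40,55,0,-120,0],[40,55,0,-120,0],[40,55,0,-120,0],[40,55,0,-120,0],[40,55,0,-120,0],[40,55,0,-120,0]]'
python3 -c "
from h import *
print(st());f=grab('wrist','w13');grab('scene','s13');wings('s13');grab('side','d13');wings('d13')
for L in ((-23,0),(-38,0)):print(proj(f,[*(c0+R0@np.array(L)/1000),.041]))
"
```

```text
t: 37.6
tool_pos: [0.5499, -0.0054, 0.2541]
eef_rot: [0.373, -0.59, 0.603, -0.387]
contact_force: [1.2, 0.6, 0.9]
width: 0.0398
t: 38.4
tool_pos: [0.4184, -0.0046, 0.2502]
eef_rot: [0.373, -0.59, 0.603, -0.387]
contact_force: [0.4, -0.1, -0.1]
width: 0.0401
('t', 38.4, 'pos', array([ 0.4184, -0.0046,  0.2502]), 'xyaw', -115.0, 'down', array([ 0.026, -0.004, -1.   ]), 'q', array([-0.1 , -0.01,  1.88, -0.  ,  1.25,  0.34]), 'F', array([ 0.4, -0.1, -0.1]), 'Tz', array([-0.03,  0.01, -0.01]), 'w', 0.0401)
s13 a 135 yaw -111.1 q 1.99 s [0.142 0.043] [0.5677 0.0025]
s13 b 66 yaw -115.8 q 2.08 s [0.058 0.03 ] [ 0.5181 -0.1248]
s13 c 98 yaw -110.7 q 1.99 s [0.116 0.037] [ 0.599  -0.1641]
s13 d 121 yaw -110.3 q 1.98 s [0.133 0.042] [ 0.6517 -0.0305]
d13 a 124 yaw -111.6 q 2.0 s [0.134 0.04 ] [0.5687 0.0047]
d13 b 94 yaw -112.0 q 2.01 s [0.119 0.034] [ 0.5158 -0.1294]
d13 c 81 yaw -111.0 q 1.99 s [0.108 0.032] [ 0.5997 -0.1621]
d13 d 105 yaw -109.9 q 1.97 s [0.124 0.035] [ 0.6521 -0.0284]
[467.07327083 219.32288646]
[452.58136433 220.28666835]
```

View pics/w13.png

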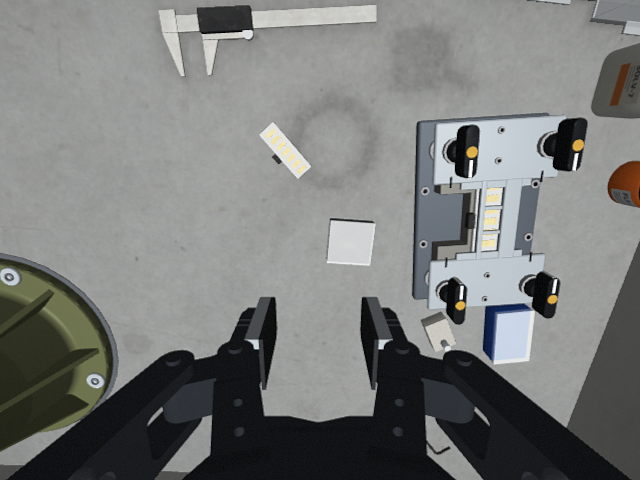

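All four wings lie along holder y with their white lines towards the middle. The tab's front is at about (467,220), as predicted for home, and the bystanders haven't moved. Handing in.

```bash
python3 -c "
from station import r
print(r.sign_off())"
```

```text
the job is handed in; nothing more can be done
None
```

The job is done and handed in at about 38 s of the 72 s allowed. I pushed the carrier by its tab onto the rear stop, then tightened the knobs clockwise in the order a, c, b, d, first to half way and then fully home.

- **Carrier:** the force reached about 12 N on the stop, against under 1 N of sliding friction. In the last picture the tab's front face lies where it should when home, within about 2 mm of calibration error.
- **First pass:** all four knobs measured between 0.99 and 1.04 rad from depth images.
- **Second pass:** each knob ended on its stop, with torque of 0.8 to 0.95 N m against about 0.15 N m turning freely. Final image angles were 1.97 to 2.01 rad. One reading of b gave 2.08, from a partly hidden view with few points; the side camera gave 2.01.
- **Bystanders and robot:** the block, chip pack and clip box look unmoved in the last picture, judged by eye only. The gripper was clear of everything. The largest forces reported at the end of a move were about 20 N, from a 2–3 mm off-centre grip on c and from a slight downward pull on b.

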